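Deburr a taper wedge and wedge the die flush in its clamp

TASK

Pick up the steel wedge by its blue head and rub its sole along the red oilstone with steady, moderate pressure in one stroke away from the robot, from the head being over the near end of the stone until half of the blade stands out over the far end. Then slide it, nose first and lying flat, into the gap beside the die where there is room for it, between die and steel rail, until it presses that die flush against the red fence of its clamp; do not push the wedge against the die whose gap is too narrow, and leave that die and the other things alone. Do not let go at the end: finish while still gripping the wedge and pushing it home, so that the die stays pressed on its fence.

Things in the scene. Friction and masses are not known exactly. Their poses are not given: they have to be found in the camera images.
- wedge: loose steel taper wedge, 145 mm long, 0.2 kg, lying flat on the carton (top at z = 64 mm). Origin: on the sole, 80 mm behind the nose tip; x to the nose, z up. Rounded nose 8 mm wide; blade 24 mm high, straight face (die side) at y = -11 mm, taper face (rail side) at y = -1 mm + 0.12 (65 mm - x), the rail's taper. Blue head to grip: x -65 to -35, y -11 to 13 mm, 32 mm high
- seat (a point): where the wedge's origin (its sole) comes to lie, about 10 mm more or less along x, when it jams beside the die flush in clamp_1: at x = -10, y = 13, z = 10 mm of clamp_1, axes as clamp_1. The wedge's x then runs along the clamp's x and its head stays outside the rails. The 30 mm thick die leaves 12 to 13 mm there, a 38 mm one only 5 mm
- stone: oilstone, fixed: red and grey stone 160 x 50 mm (x, y), top at z = 30 mm, in a wooden base 190 x 72 x 16 mm. Origin: centre of the underside; x along it, away from the robot. In the stroke the wedge's origin goes from before x = -10 to beyond x = 45 mm of the stone, within 30 mm of its centre line, the wedge flat and pressed on with more than 3 N (never 90 N, even on touching down)
- clamp_1: wedge clamp 1, fixed: grey plate 145 x 94 x 10 mm (x -70 to 75). Origin: underside; x from its open mouth to its far end, y left, z up. Pocket from x = -20 to 70 mm between the red fence on the right (face y = -28 mm) and a steel rail on the left with tapered face y = 15 mm - 0.12 (x - 30 mm); both reach z = 34 mm. End stop for the die at x = 55 mm. Clamps 1 and 2 are alike and may change places
- clamp_2: wedge clamp 2, fixed: grey plate 145 x 94 x 10 mm (x -70 to 75). Origin: underside; x from its open mouth to its far end, y left, z up. Pocket from x = -20 to 70 mm between the red fence on the right (face y = -28 mm) and a steel rail on the left with tapered face y = 15 mm - 0.12 (x - 30 mm); both reach z = 34 mm. End stop for the die at x = 55 mm. Clamps 1 and 2 are alike and may change places
- fence_1: red fence of clamp_1, 90 x 12 x 24 mm, fixed, same origin and axes as clamp_1; its face for the die is at y = -28 mm
- die_1: light-grey steel crimp die segment, 30 (own x) x 38 (own y) x 50 mm, 0.17 kg, origin under its centre, standing loose on the plate of clamp_1 between fence and rail, 38 mm side along the clamp, 2 to 4 mm off the fence and slightly askew. Flush, its centre lies at y = -13 mm of the clamp; the wedge pushes it along to the end stop (x = 36 mm)
- die_2: light-grey steel crimp die segment, 30 (own x) x 38 (own y) x 50 mm, 0.17 kg, origin under its centre, standing loose on the plate of clamp_2 between fence and rail, 38 mm side across the clamp, so that only about 5 mm of slack is left: too narrow for the wedge
- cup: bystander: dark grey cup, 72 mm wide, 110 mm high, origin under its centre
- tape_measure: bystander: orange tape measure, 31 x 76 x 61 mm, origin under its centre
- nut: bystander: brass-coloured hexagon nut, 35 x 30 x 16 mm, origin under its centre
Not all that is in view belongs to the job. There is more than one size of the wedge; the job needs the larger.

How it is judged (in metres and radians):
On the way, in this order (a step that is already met when the one before it is completed fails the run):
1. the held wedge is pressed flat on the stone, its head over the near end (contact force between wedge and stone above 3 N and contact force between the fingers and wedge above 2 N and z of wedge in the frame of stone below 0.034 m and angle between wedge's own z axis and vertical below 0.12 rad and y of wedge in the frame of stone between -0.03 and 0.03 m and x of wedge in the frame of stone below -0.01 m), for 0.04 s.
2. still pressed on, it has moved along the stone (contact force between wedge and stone above 3 N and contact force between the fingers and wedge above 2 N and z of wedge in the frame of stone below 0.034 m and angle between wedge's own z axis and vertical below 0.12 rad and y of wedge in the frame of stone between -0.03 and 0.03 m and x of wedge in the frame of stone between -0.004 and 0.011 m), for 0.04 s.
3. still pressed on, farther along the stone (contact force between wedge and stone above 3 N and contact force between the fingers and wedge above 2 N and z of wedge in the frame of stone below 0.034 m and angle between wedge's own z axis and vertical below 0.12 rad and y of wedge in the frame of stone between -0.03 and 0.03 m and x of wedge in the frame of stone between 0.014 and 0.029 m), for 0.04 s.
4. still pressed on, farther still (contact force between wedge and stone above 3 N and contact force between the fingers and wedge above 2 N and z of wedge in the frame of stone below 0.034 m and angle between wedge's own z axis and vertical below 0.12 rad and y of wedge in the frame of stone between -0.03 and 0.03 m and x of wedge in the frame of stone between 0.031 and 0.043 m), for 0.04 s.
5. still pressed on, its nose well out over the far end of the stone (contact force between wedge and stone above 3 N and contact force between the fingers and wedge above 2 N and z of wedge in the frame of stone below 0.034 m and angle between wedge's own z axis and vertical below 0.12 rad and y of wedge in the frame of stone between -0.03 and 0.03 m and x of wedge in the frame of stone above 0.045 m), for 0.04 s.
At the end, for the whole second after the job is handed in: die_1 stands upright, flush on the red fence (within 1.7 mm and 3 deg), pressed on it with over 2 N by the wedge, which lies flat in the gap, origin beyond x = -30 mm of clamp_1, square within 4.5 deg, sole under 8 mm above the plate, still gripped, at rest (y of die_1 in the frame of clamp_1 below -0.0113 m and angle between the y axis of die_1 and the x axis of clamp_1, either way round below 0.05 rad and angle between die_1's own z axis and vertical below 0.05 rad and contact force between die_1 and fence_1 above 2 N and contact force between wedge and die_1 above 2 N and contact force between wedge and clamp_1 above 1 N and contact force between the fingers and wedge above 2 N and x of wedge in the frame of clamp_1 above -0.03 m and z of wedge in the frame of clamp_1 below 0.018 m and angle between wedge's own z axis and vertical below 0.1 rad and angle between the x axis of wedge and the x axis of clamp_1, either way round below 0.08 rad and linear speed of each of wedge, die_1 below 0.02 m/s); the arm keeps its last pose, push and grip.
It fails at once if the wedge is pushed against the die whose gap is too narrow (contact force between wedge and die_2 above 2 N).
It fails at once if the other die is shifted by more than 10 mm (distance of die_2 from where it was at the start of the episode above 0.01 m).
It fails at once if the wedge is pressed on the stone with more than 90 N (contact force between wedge and stone above 90 N).
It fails at once if a bystander is shifted by more than 30 mm (distance of any of cup, tape_measure, nut from where it was at the start of the episode above 0.03 m).
It also fails if it takes over 67 s, if anything falls off the work surface, if the arm or the gripper's body presses on something with over 40 N, if the wrist force passes 120 N, or if a joint passes its speed limit or range.

ROBOT

A 7-joint arm with a two-finger parallel gripper is mounted at the origin on a cart in front of the work surface, level with it; the furniture and walls round the work are solid. World frame = base frame: x ahead of the robot, y to its left, z up, the work surface at z = 0. Lengths are in mm, angles in rad, forces in N, time in s.
With the tool pointing down it reaches from about 425 to 1025 mm from the base axis. Payload 9.4 kg.
Tool frame: the origin (TCP) lies on the centre line of the jaws, within the pads' length; the fingertips stand 11 mm ahead of it and the grasp point (between the pads) lies 8 mm behind it (nose_length is the distance from the TCP to the fingertips, in mm); z points along the fingers, y is the line along which they close (so a half turn about z gives the same grasp; the last joint's range is limited). The gripper opens to 85 mm and grips with 20 to 120 N. Pads are 22 mm wide; open, the fingers measure 114 mm over their backs; the gripper's body (76 mm by 85 mm) begins 54 mm behind the grasp point. The pads swing forward as they close: fully open they stand 13 mm farther back than shut.
Start: joints at [1.268, 0.599, -0.003, 1.599, 0.002, 0.943, -0.08], TCP at [162.308, -706.598, 242.275] pointing down, gripper open.
Joint ranges: [-2.57, 2.57], [-0.35, 1.97], [-1.29, 1.29], [0.11, 2.56], [-1.05, 4.19], [0.11, 1.86], [-2.63, 2.63]. Speed limits (rad/s): [2.22, 2.22, 3.01, 3.01, 3.14, 3.14, 3.14].

INTERFACE

Orientations are given as a unit quaternion [w, x, y, z].
In Python, from rig import * gives the robot as it stands. The module is installed in compiled form; this text tells all that it offers.
- The arm moves only by the tool arm_command, never from a script. Its argument "moves" is a list of rows, each a list of 7 numbers: the turn, a rotation vector about the tool's x, y, z in degrees, then the shift along the tool's x, y, z in m, then the finger opening in m, from 0 to 0.0854. In form: [[ax, ay, az, tx, ty, tz, gripper], ...]. A call has 1 to 10 rows; each row shifts and turns the commanded pose from where the row before left it, along the tool's axes as they then stand; what a row does not reach is not made up. A row lasts 1/12 s, in which the tool goes at most 41.7 mm and 7.16 degrees, less where a joint would pass 70% of its speed; a pose out of reach is approached as far as the arm can. A call is refused whole if a number of a shift passes 0.0417 or a number of a turn 7.16, either way. A call with a gripper value outside its range is refused whole. The fingers move at their own pace and stop on an object; the grip force is fixed at half the most. Time passes only in rows, so rows that do not move let the fingers close. It gives the time, the measured TCP pose, the force and the opening at its end, in the units of the state.
- get_obs(): the state, without advancing time (a new reading comes with each control period).
- get_image(name): name is "scene" or "top" or "wrist"; returns a dict with "pixels" (480x640x3 uint8, red, green, blue), "range_z" (480x640 float32, mm along the optical axis (not along the pixel's ray), 0 where there is no reading), "fx", "fy", "cx", "cy" (pixels), "origin" and "rotation" of the camera in the world; the wrist camera has in their place "tool_from_camera" (4x4, takes a point from camera to tool coordinates, whose origin is the TCP and whose axes are the flange's). Camera axes: x right, y up, looking along -z (the intrinsics and any distortion apply to the point x, -y, -z); pixel columns grow to the right and rows downward; lengths in mm; the calibration is good to about 2 mm. A picture is of the moment at which its call begins: read the wrist's pose just before it.
- sign_off(): hands the job in, once; it reports no verdict.
Trained networks look in the newest picture that a camera, given by its name, has taken for a name from the list of things; names that differ only in an ending like _2 or _b are one class to them, and where a whole thing is asked for, a point or a joint stands for the part that bears it (a point fixed in the world has none). Each returns a list of dicts, best first, with "confidence" (0 to 1); they miss things now and then, are a little off and sometimes report something else, mostly with a low value. They report only what shows in the picture. A call takes as long as a camera call. They do not tell look-alikes from the thing itself.
- cut_out(target, camera): "region" (480x640 bool, what is visible of it) and "position" ([column, row] in pixels, amid what is visible of it).
The state is a dict: "time_s": time; "joints": joint angles; "dq": joint speeds; "effort": joint torques, N m; "ee_pos": TCP position; "orientation": TCP orientation; "ft_force": force on the tool from outside, world axes, zero at the start; "moment": the same for the moment, N m; "gripper_width": opening from 0.0 (shut) to 1.0 (fully open).
Only numpy, scipy, OpenCV 4.12 (cv2) and the standard library are available. Lean on these libraries where they do the work, as an engineer would, in place of code of your own. Each camera call takes 0.05 s, during which the arm holds its last target. There are 200 camera calls.

## Working session

There is one attempt and no reset: what is moved stays moved. The work goes in short steps, Python scripts to look and compute and a tool call to move; the robot and the scene stay as the last step left them, time stands still between calls to the robot, and variables do not carry over. Pictures are saved under pics/ and viewed, on a budget of 10 in all, crops included, one or two more only if the job needs it, and the job is handed in when it is done.

Besides the shell and the picture viewer there is one more tool, called after "Request:" as name(argument=value, ...) on one line, values as JSON. arm_command: Moves the arm, as the interface text tells. Its arguments: {"type":"object","properties":{"moves":{"type":"array"}},"required":["moves"]}

```bash
mkdir -p pics; cat > h.py <<'E'
from rig import *
import numpy as np, cv2
from scipy.spatial.transform import Rotation as R
def quat(o): return R.from_quat([o[1],o[2],o[3],o[0]]).as_matrix()
def cam(name):
    s=get_obs(); im=get_image(name)
    if 'origin' in im: im['T']=(np.array(im['rotation']).reshape(3,3),np.array(im['origin']))
    else:
        Q=quat(s['orientation']); M=np.array(im['tool_from_camera'])
        im['T']=(Q@M[:3,:3],Q@M[:3,3]+np.array(s['ee_pos']))
    return im
def cloud(im):
    z=im['range_z'].astype(float); v,u=np.mgrid[:480,:640]
    P=np.stack([(u-im['cx'])/im['fx']*z,-(v-im['cy'])/im['fy']*z,-z],-1)
    W=P@im['T'][0].T+im['T'][1]; W[z==0]=np.nan; return W
def save(im,n): cv2.imwrite('pics/'+n,cv2.cvtColor(im['pixels'],cv2.COLOR_RGB2BGR))
E
python3 - <<'E'
from h import *
s=get_obs(); print(s); 
for n in ['scene','top','wrist']:
    im=cam(n); save(im,n+'0.png'); print(n,{k:im[k] for k in im if k not in('pixels','range_z')})
    W=cloud(im); np.savez('%s0.npz'%n,W=W,p=im['pixels'])
    for t in ['wedge','stone','clamp_1','die_1','fence_1','cup','tape_measure','nut']:
        for d in cut_out(t,n):
            r=d['region']; print(n,t,round(d['confidence'],2),np.round(d['position']),r.sum(),np.round(np.nanmedian(W[r],0)) if r.any() else '')
E
```

```text
{'time_s': 0.0, 'joints': array([ 1.26827075,  0.60013587, -0.00254526,  1.6001285 ,  0.00180533,
        0.94290563, -0.07982157]), 'dq': array([ 0.00087542, -0.00064046, -0.00178289, -0.00097271,  0.0025754 ,
       -0.00208684, -0.00125687]), 'effort': array([ 4.19355511e-04, -7.76446223e+01,  1.56483505e+00, -2.58013666e+01,
        1.22721959e-02,  8.99901206e-03,  2.35787496e-06]), 'ee_pos': array([ 162.21835268, -706.15057048,  241.40964861]), 'orientation': array([-7.70862126e-04,  9.93629461e-01,  1.12693716e-01, -1.61602260e-04]), 'ft_force': array([ 0.26151704, -0.3973214 ,  0.72290906]), 'moment': array([-0.09047297, -0.02218027,  0.00813239]), 'gripper_width': 0.9968448494383927}Traceback (most recent call last):
  File "<stdin>", line 4, in <module>
  File "h.py", line 7, in cam
    if 'origin' in im: im['T']=(np.array(im['rotation']).reshape(3,3),np.array(im['origin']))
                                ~~~~~~~~~~~~~~~~~~~~~~~~~~~~~~~~^^^^^
ValueError: cannot reshape array of size 4 into shape (3,3)
```

```bash
sed -i "s/np.array(im\['rotation'\]).reshape(3,3)/quat(im['rotation'])/" h.py
python3 - <<'E'
from h import *
for n in ['scene','top','wrist']:
    im=cam(n); save(im,n+'0.png'); print(n,{k:im[k] for k in im if k not in('pixels','range_z')})
    W=cloud(im); np.savez('%s0.npz'%n,W=W,p=im['pixels'])
    for t in ['wedge','stone','clamp_1','die_1','fence_1','cup','tape_measure','nut']:
        for d in cut_out(t,n):
            r=d['region']; print(n,t,round(d['confidence'],2),np.round(d['position']),r.sum(),np.round(np.nanmedian(W[r],0)) if r.any() else '')
E
```

```text
scene {'fx': 486.15985038162455, 'fy': 486.15985038162455, 'cx': 312.8852461227126, 'cy': 238.7988704046846, 'origin': array([187.76781283, 750.41016889, 784.92007424]), 'rotation': array([-0.26394712, -0.10875182,  0.36123373,  0.88770217]), 'T': (array([[-0.83700992,  0.39004321, -0.38377166],
       [-0.54718252, -0.59968421,  0.58392648],
       [-0.00238525,  0.6987454 ,  0.71536646]]), array([187.76781283, 750.41016889, 784.92007424]))}
scene wedge 0.94 [330. 384.] 509 [383. 400.  20.]
scene wedge 0.69 [317. 199.] 672 [627.  68.  88.]
scene stone 0.9 [374. 157.] 957 [ 614. -201.   31.]
scene clamp_1 0.77 [294. 268.] 2441 [585. 233.  12.]
scene clamp_1 0.56 [257. 335.] 3142 [549. 393.  12.]
scene die_1 0.6 [238. 313.] 493 [593. 382.  53.]
scene die_1 0.59 [280. 253.] 416 [618. 221.  53.]
scene die_1 0.38 [296. 270.] 2391 [585. 232.  12.]
scene fence_1 0.57 [294. 252.] 215 [601. 186.  31.]
scene cup 0.93 [299. 150.] 1147 [763. -48.  81.]
scene tape_measure 0.86 [196. 362.] 959 [587. 507.  52.]
top {'fx': 480.0393184871182, 'fy': 480.0393184871182, 'cx': 318.58503010097996, 'cy': 
[... 1029 characters left out ...]
 388.9199390546769, 'fy': 388.9199390546769, 'cx': 324.8336834857906, 'cy': 245.77830431051598, 'tool_from_camera': array([[-1.05270463e-03,  9.56810846e-01,  2.90709299e-01,
         7.37272741e+01],
       [ 9.99999289e-01,  8.44501232e-04,  8.41651574e-04,
         8.97574493e-01],
       [ 5.59796993e-04,  2.90709979e-01, -9.56811055e-01,
        -1.30190459e+02],
       [ 0.00000000e+00,  0.00000000e+00,  0.00000000e+00,
         1.00000000e+00]]), 'T': (array([[ 2.22912606e-01,  9.32689359e-01,  2.83549873e-01],
       [-9.74838253e-01,  2.13451300e-01,  6.42566989e-02],
       [-5.92549720e-04, -2.90738891e-01,  9.56802250e-01]]), array([ 234.38602045, -690.94043679,  372.47205331]))}
```

View pics/top0.png

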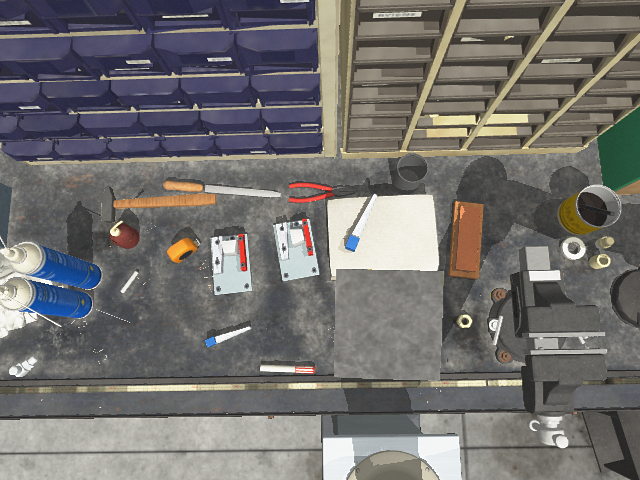

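View pics/scene0.png

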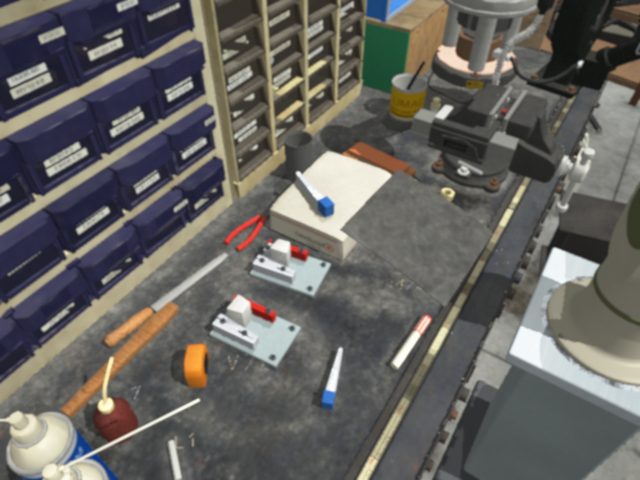

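```bash
python3 - <<'E'
from h import *
W=np.load('top0.npz')['W']
for n in ['top0','scene0']:
    W=np.load(n+'.npz')['W'].reshape(-1,3); W=W[~np.isnan(W[:,0])]
    print(n)
    g={}
    for y in range(600,-800,-50):
        row=[]
        for x in range(250,950,50):
            m=(abs(W[:,0]-x)<25)&(abs(W[:,1]-y)<25)
            row.append('%4d'%np.percentile(W[m,2],98) if m.sum()>3 else '   .')
        print('%5d'%y,*row)
E
```

```text
top0
  600    0    3    1    2    2    2    8   49  138   21   21  537  575    .
  550    0    3    1    2    2    1    2    3    2   19   25  653  592    .
  500    0    3    1    1    1    2   40   60    3   19   25  656  591    .
  450    0    3   22   21    2    2    2   47    3   18   21  657  585    .
  400    0    3   23   24    2   13   36   60   33    7   15  651  601    .
  350    0    3    2   19    2   14   36   61   36    2    8  653  583    .
  300    0   15    2    1    1    2    2    3    2    3    7  649  586    .
  250    0   16    2    1    2    7   30   36   48    3   10  643  599    .
  200    0   16    2    1    2    3   13   61   61   11   12  646  585    .
  150    1   13   26    3    2    5   63   65   64   63   13  647  597    .
  100    0   20   37   51   64   73   75   96   67   66   13    3  595  531
   50    0   22   39   54   65   76   77   95   89   88    8    2  590    .
    0    1   23   40   54   66   76   78   66   66   85    3    3  590    .
  -50    1   23   40   54   67   76   78   66   66   66  109  109  590    .
 -100    1   25   41   54   65 
[... 2467 characters left out ...]
5    4  340    .
 -350  172  205  207  207  206  149  111  108    4    4    5    4  328    .
 -400  115  205  208  207  205    .    5    4    4    4    5    4  299    .
 -450  -36    .   72    .    .    .    .  102  167  100    4    5  293    .
 -500    .    .    .    .    .    .    .  100  147  102    4    5  284    .
 -550    .    .    .   29    .    .    .   48  101  217  216  271  263    .
 -600    3    .    .   39  163    .   25    4    4  217  219  233    .    .
 -650    3    6    .   32  214  182   12    9    9  217  218  232  222    .
 -700    3    6    .  209  221    .  270  268  258  216  219  232  223    .
 -750    2    6    .  296  292  275  271  248  254  237  219  225  222    .
```

Request:
arm_command(moves=[[0, 0, 0, 0, 0, -0.04, 0.085], [0, 0, 0, 0, 0, -0.04, 0.085], [0, 0, 0, 0.037, -0.0173, 0, 0.085], [0, 0, 0, 0.037, -0.0173, 0, 0.085], [0, 0, 0, 0.037, -0.0173, 0, 0.085], [0, 0, 0, 0.037, -0.0173, 0, 0.085], [0, 0, 0, 0.037, -0.0173, 0, 0.085], [0, 0, 0, 0.037, -0.0173, 0, 0.085], [0, 0, 0, 0.037, -0.0173, 0, 0.085], [0, 0, 0, 0.037, -0.0173, 0, 0.085]])

```text
time_s: 2.23
ee_pos: [421.1, -504.0, 322.5]
orientation: [0.0, 0.994, 0.113, 0.0]
ft_force: [0.5, -0.1, -0.3]
gripper_width: 0.996
```

Request:
arm_command(moves=[[0, 0, 0, 0.037, -0.0173, 0, 0.085], [0, 0, 0, 0.017, -0.0356, 0, 0.085], [0, 0, 0, 0.017, -0.0356, 0, 0.085], [0, 0, 0, 0.017, -0.0356, 0, 0.085], [0, 0, 0, 0.017, -0.0356, 0, 0.085], [0, 0, 0, 0.017, -0.0356, 0, 0.085], [0, 0, 0, 0.017, -0.0356, 0, 0.085], [0, 0, 0, 0.017, -0.0356, 0, 0.085], [0, 0, 0, 0.017, -0.0356, 0, 0.085], [0, 0, 0, 0.017, -0.0356, 0, 0.085]])

```text
time_s: 3.07
ee_pos: [529.4, -132.0, 322.6]
orientation: [0.0, 0.994, 0.113, 0.0]
ft_force: [1.5, -0.6, -0.8]
gripper_width: 0.997
```

Request:
arm_command(moves=[[0, 0, 0, 0.017, -0.0356, 0, 0.085], [0, 0, 0, 0.017, -0.0356, 0, 0.085], [0, 0, 0, 0.017, -0.0356, 0, 0.085], [0, 0, 0, 0.017, -0.0356, 0, 0.085], [0, 0, 0, 0.017, -0.0356, 0, 0.085], [0, 0, 0, 0, 0, 0, 0.085]])

```text
time_s: 3.57
ee_pos: [573.2, 68.1, 322.5]
orientation: [-0.002, 0.993, 0.118, 0.001]
ft_force: [0.3, 0.3, 1.1]
gripper_width: 0.991
```

```bash
python3 - <<'E'
from h import *
im=cam('wrist'); s=get_obs(); print(s['time_s'],s['ee_pos'],s['orientation'],s['joints'],s['ft_force']); W=cloud(im); save(im,'w1.png'); np.savez('w1.npz',W=W,p=im['pixels'])
for t in ['wedge','clamp_1','die_1','stone']:
    for d in cut_out(t,'wrist'):
        r=d['region']; print(t,round(d['confidence'],2),np.round(d['position']),r.sum(),np.round(np.nanmedian(W[r],0)) if r.any() else '')
E
```

```text
3.6167 [572.70851071  63.818389   322.28957647] [-9.74701236e-04  9.93216002e-01  1.16279423e-01  3.44221343e-04] [-0.0561449   0.34348634 -0.20586568  1.84459241  0.08183655  0.96085618
 -1.63488785] [-0.256791   -0.63215663 -0.4668698 ]
wedge 0.85 [ 34. 282.] 1280 [391. 386.  17.]
wedge 0.56 [350. 144.] 3336 [636.  59.  87.]
clamp_1 0.98 [ 58. 141.] 10749 [562. 370.  10.]
clamp_1 0.83 [200. 147.] 10256 [596. 213.  10.]
die_1 0.56 [ 32. 105.] 1713 [602. 365.  58.]
stone 0.7 [565. 212.] 10887 [ 621. -194.   27.]
```

View pics/w1.png

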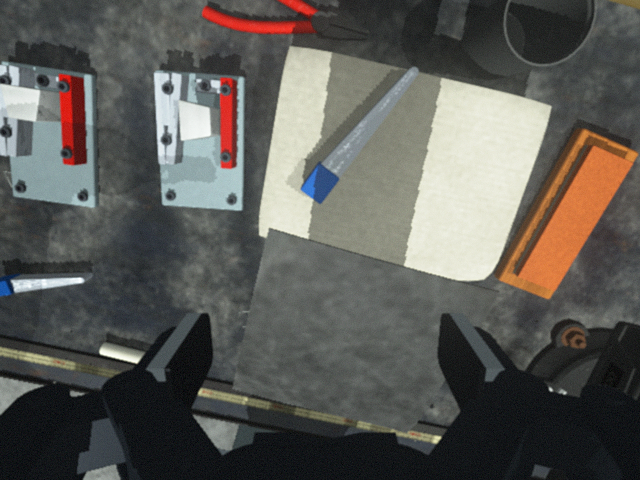

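```bash
cat >> h.py <<'E'
def rect(P):
    (c,(a,b),t)=cv2.minAreaRect(P[:,:2].astype(np.float32))
    if a<b: a,b,t=b,a,t+90
    t=(t+90)%180-90
    return np.round([*c,a,b,t],1)
def masks(im_p):
    h=cv2.cvtColor(im_p,cv2.COLOR_RGB2HSV).astype(int); H,S,V=h[...,0],h[...,1],h[...,2]
    return dict(blue=(H>100)&(H<125)&(S>120)&(V>60), red=((H<6)|(H>174))&(S>170)&(V>90), orange=(H>5)&(H<16)&(S>120))
def wedgefit(W,p):
    m=masks(p)['blue']; z=W[...,2]
    hd=m&(z>90)&(z<100)&(abs(W[...,0]-620)<80)&(abs(W[...,1]-70)<80)
    print('head',hd.sum(),np.nanmedian(z[hd]),rect(W[hd]))
    bl=(~m)&(z>80)&(z<93)&(abs(W[...,0]-650)<100)&(abs(W[...,1]-60)<100)
    print('blade',bl.sum(),np.nanmedian(z[bl]),rect(W[bl]))
def clampfit(W,p):
    m=masks(p); z=W[...,2]
    for nm,y0 in (('right',210),('left',370)):
        box=(abs(W[...,1]-y0)<75)&(abs(W[...,0]-580)<100)
        f=m['red']&box&(z>25)&(z<40)
        d=box&(z>50)&(z<66)&(W[...,1]>y0-60)
        d=d&~((W[...,1]<165))
        pl=box&(z>5)&(z<15)
        for n,k in (('fence',f),('dietop',d),('plate',pl)):
            if k.sum()>20: print(nm,n,k.sum(),'z',np.round(np.nanmedian(z[k]),1),rect(W[k]))
def stonefit(W,p):
    z=W[...,2]; k=(z>24)&(z<36)&(abs(W[...,0]-610)<130)&(abs(W[...,1]+205)<60)&masks(p)['orange']
    print('stone',k.sum(),np.nanmedian(z[k]),rect(W[k]))
E
python3 - <<'E'
from h import *
for n in ['w1','top0','scene0']:
    q=np.load(n+'.npz'); print(n)
    for f in (wedgefit,clampfit,stonefit):
        try: f(q['W'],q['p'])
        except Exception as e: print(f.__name__,e)
E
```

```text
w1
head 801 94.48310468399751 [596.4  79.6  29.2  23.5 -23.8]
blade 2353 86.45293703987346 [670.6  32.4 208.9  35.  -34.6]
right fence 850 z 32.4 [625.3 186.4  88.5  12.2   9.7]
right dietop 1134 z 58.5 [622.8 210.3  36.1  30.5  11.3]
right plate 6109 z 8.6 [597.5 216.3 145.3  94.4   9.3]
left fence 1001 z 32.3 [590.3 347.1  88.7  12.8   5. ]
left dietop 1275 z 58.4 [600.  373.8  38.1  30.  -85.4]
left plate 6282 z 8.7 [564.7 379.2 145.3  95.7   5. ]
stone 6557 28.325491397888868 [ 612.  -205.6  160.4   52.5   -8.6]
top0
head 126 94.37745441748496 [596.7  79.1  30.2  23.1 -22.6]
blade 306 86.43717441242165 [671.9  33.7 208.9  33.  -35.7]
right fence 125 z 32.2 [625.2 186.1  89.1  10.8   9.3]
right dietop 174 z 57.9 [623.5 210.3  38.   30.   11.5]
right plate 1236 z 8.5 [ 5.897e+02  2.100e+02  1.700e+02  1.263e+02 -2.000e-01]
left fence 148 z 31.4 [590.  346.6  89.5  11.5   5.3]
left dietop 177 z 57.5 [600.  373.6  35.8  29.9 -85. ]
left plate 1191 z 8.6 [566.1 364.7 145.2 122.6   5.3]
stone 1322 28.49086574642058 [ 613.5 -206.2  160.7   51.2   -7.9]
scene0
head 103 96.23649533814353 [595.3  81.8  27.6  21.4 -22. ]
blade 287 88.3249662133544 [672.7  31.1 204.9  36.2 -34.6]
right fence 89 z 33.1 [623.2 186.3  88.5  12.8   8.3]
right dietop 228 z 60.3 [622.6 209.8  36.7  33.5  11.7]
right plate 1404 z 10.8 [5.976e+02 2.095e+02 1.633e+02 1.488e+02 1.000e-01]
left fence 152 z 33.7 [570.1 346.2  51.2  12.1   5.2]
left dietop 302 z 60.2 [599.2 375.1  37.4  31.9 -87.9]
left plate 1985 z 10.6 [575.2 380.6 167.9  95.3   5.8]
stone 770 31.009494544180598 [ 612.8 -206.2  161.3   56.9   -8.6]
```

Request:
arm_command(moves=[[0, 0, 0, 0.026, -0.009, 0, 0.085], [0, 0, 6.2, 0, 0, 0.02, 0.085], [0, 0, 6.2, 0, 0, 0.02, 0.085], [0, 0, 6.2, 0, 0, 0.02, 0.085], [0, 0, 6.2, 0, 0, 0.02, 0.085], [0, 0, 6.2, 0, 0, 0.02, 0.085], [0, 0, 6.2, 0, 0, 0.02, 0.085], [0, 0, 0, 0, 0, 0, 0.085], [0, 0, 0, 0, 0, 0, 0.085]])

```text
time_s: 4.57
ee_pos: [595.3, 72.0, 201.9]
orientation: [0.001, 0.978, -0.209, -0.001]
ft_force: [0.9, 0.8, 0.1]
gripper_width: 0.996
```

```bash
cat >> h.py <<'E'
def wedge2(W,p):
    """wedge pose from head rectangle + blade straight edge"""
    m=masks(p)['blue']; z=W[...,2]
    hd=m&(z>90)&(z<100)&(abs(W[...,0]-600)<60)&(abs(W[...,1]-80)<60)
    r=rect(W[hd]); print('head',hd.sum(),np.nanmedian(z[hd]),r)
    c=r[:2]; d=W[...,:2]-c
    bl=(~m)&(z>80)&(z<93)&(np.hypot(d[...,0],d[...,1])<130)&(d[...,0]>-5)
    P=W[bl][:,:2]; print('blade',len(P),rect(P))
    u=P-c; 
    for it in range(3):
        t=np.arctan2(*(np.mean(u[np.hypot(*u.T)>90],0)[::-1])); 
    a=np.radians(r[4]) if it is None else t
    # straight-face edge (right side, y=-11): extremes in bins along axis
    ax=np.array([np.cos(a),np.sin(a)]); n=np.array([-ax[1],ax[0]])
    s=u@ax; w=u@n; B=np.arange(25,110,5)
    q=[(b,np.percentile(w[abs(s-b)<2.5],3),np.percentile(w[abs(s-b)<2.5],97)) for b in B if (abs(s-b)<2.5).sum()>5]
    q=np.array(q); k=np.polyfit(q[:,0],q[:,1],1); k2=np.polyfit(q[:,0],q[:,2],1)
    print('dir head->tip',np.degrees(a),'straight-edge yaw',np.degrees(a+np.arctan(k[0])),'taper edge',np.degrees(a+np.arctan(k2[0])),'max s',s.max())
E
python3 - <<'E'
from h import *
im=cam('wrist'); s=get_obs(); print(s['time_s'],s['ee_pos'],s['orientation'],s['joints'],s['ft_force']); W=cloud(im); save(im,'w2.png'); np.savez('w2.npz',W=W,p=im['pixels'])
wedge2(W,im['pixels'])
q=np.load('w1.npz'); wedge2(q['W'],q['p'])
E
```

```text
4.6167 [595.92322912  72.35954666 202.88164489] [ 1.79877053e-04  9.77914813e-01 -2.09003787e-01  6.41886137e-05] [-0.19583991  0.49602045 -0.02844206  1.9298365   0.02120027  0.71605012
 -2.22875943] [0.66460601 0.80695332 0.36342724]
head 1599 94.54070536613506 [596.8  79.   30.   22.5 -24. ]
blade 4795 [654.4  52.5 132.2  23.8 -24.8]
dir head->tip -26.929854489401983 straight-edge yaw -23.6307972412956 taper edge -30.030837381149453 max s 129.65088601010453
head 801 94.48310468399751 [596.4  79.6  29.2  23.5 -23.8]
blade 2291 [651.6  55.2 138.8  24.  -23.8]
dir head->tip -26.924403780884646 straight-edge yaw -23.6134735129102 taper edge -29.991014345031214 max s 129.98814755760927
```

View pics/w2.png

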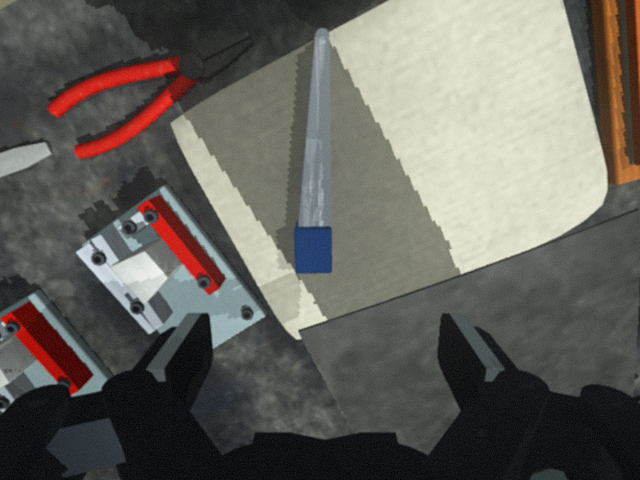

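Request:
arm_command(moves=[[0, 0, 0, -0.002, -0.0067, 0, 0.085], [0, 0, 0, 0, 0, 0.03, 0.085], [0, 0, 0, 0, 0, 0.03, 0.085], [0, 0, 0, 0, 0, 0.03, 0.085], [0, 0, 0, 0, 0, 0.02, 0.085], [0, 0, 0, 0, 0, 0.013, 0.085], [0, 0, 0, 0, 0, 0, 0.085], [0, 0, 0, 0, 0, 0, 0.085]])

```text
time_s: 5.28
ee_pos: [597.2, 80.6, 79.9]
orientation: [-0.0, 0.978, -0.21, 0.0]
ft_force: [0.2, -0.5, 0.0]
gripper_width: 0.994
```

Request:
arm_command(moves=[[0, 0, 0, 0, 0, 0, 0.06], [0, 0, 0, 0, 0, 0, 0.04], [0, 0, 0, 0, 0, 0, 0.015], [0, 0, 0, 0, 0, 0, 0.0], [0, 0, 0, 0, 0, 0, 0.0], [0, 0, 0, 0, 0, 0, 0.0], [0, 0, 0, 0, 0, 0, 0.0], [0, 0, 0, 0, 0, 0, 0.0], [0, 0, 0, 0, 0, 0, 0.0], [0, 0, 0, 0, 0, 0, 0.0]])

```text
time_s: 6.12
ee_pos: [597.0, 80.4, 80.1]
orientation: [-0.0, 0.978, -0.21, 0.0]
ft_force: [-0.9, -0.4, 6.0]
gripper_width: 0.267
```

Request:
arm_command(moves=[[0, 0, 0, 0, 0, 0, 0.0], [0, 0, 0, 0, 0, 0, 0.0], [0, 0, 0, 0, 0, -0.01, 0.0], [0, 0, 0, 0, 0, -0.02, 0.0], [0, 0, 0, 0, 0, -0.03, 0.0], [0, 0, 0, 0, 0, -0.03, 0.0], [0, 0, 0, 0, 0, -0.03, 0.0], [0, 0, 0, 0, 0, 0, 0.0], [0, 0, 0, 0, 0, 0, 0.0]])

```text
time_s: 6.87
ee_pos: [597.3, 80.4, 201.4]
orientation: [-0.001, 0.978, -0.21, 0.002]
ft_force: [-1.2, 0.1, -1.9]
gripper_width: 0.275
```

```bash
cat >> h.py <<'E'
def held(W,p,s):
    """head rect and blade in tool coordinates"""
    Q=quat(s['orientation']); T=(W-np.array(s['ee_pos']))@Q
    m=masks(p)['blue']; h=m&(abs(T[...,0])<60)&(abs(T[...,1])<40)&(abs(T[...,2])<60)
    x,y,z=T[...,0],T[...,1],T[...,2]
    b=(~m)&(x>17)&(x<140)&(abs(y)<35)&(z>-25)&(z<20)
    if h.any(): print('head tool pts',h.sum(),np.nanpercentile(T[h],[3,50,97],axis=0).round(1).tolist())
    for b0 in range(20,140,10):
        k=b&(abs(x-b0)<5)
        if k.sum()>5: print(b0,k.sum(),'y',np.percentile(y[k],[4,96]).round(1),'z',np.median(z[k]).round(1))
E
python3 - <<'E'
from h import *
s=get_obs(); im=cam('wrist'); print(s['time_s'],s['ee_pos'],s['orientation'],s['joints'],s['ft_force'],s['moment'],s['gripper_width']); W=cloud(im); save(im,'w3.png'); np.savez('w3.npz',W=W,p=im['pixels'])
held(W,im['pixels'],s)
E
```

```text
6.8667 [597.26869447  80.35857934 201.39996585] [-7.28553605e-04  9.77657281e-01 -2.10197742e-01  1.61827840e-03] [-0.20817508  0.49920942 -0.02853267  1.92836035  0.02105526  0.71075466
 -2.24348819] [-1.20340523  0.12418732 -1.89000949] [0.04905163 0.04696084 0.01790031] 0.27506619785687697
head tool pts 5826 [[-13.2, -10.2, -15.4], [3.2, 0.5, -14.4], [15.3, 11.6, -8.6]]
20 1322 y [-7.7 11.9] z -6.4
30 1643 y [-6.8 11.7] z -6.4
40 1669 y [-5.7 11.8] z -6.4
50 1681 y [-4.6 11.8] z -6.4
60 1687 y [-3.5 11.8] z -6.3
70 1641 y [-2.2 11.9] z -6.3
80 1677 y [-1.2 11.9] z -6.3
90 1633 y [ 0.  11.9] z -6.3
100 1602 y [ 1.2 11.9] z -6.2
110 546 y [ 1.8 11.8] z -6.2
```

View pics/w3.png

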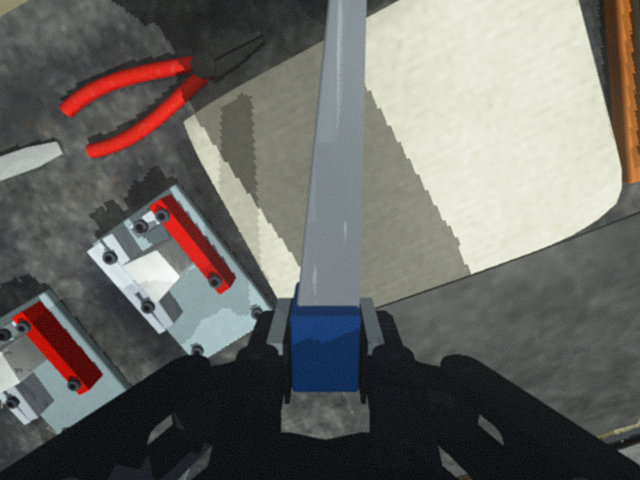

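Request:
arm_command(moves=[[0, 0, 0, 0.0073, 0.0343, 0, 0.0], [0, 0, 0, 0.0073, 0.0343, 0, 0.0], [0, 0, 0, 0.0073, 0.0343, 0, 0.0], [0, 0, 0, 0.0073, 0.0343, 0, 0.0], [0, 0, 0, 0.0073, 0.0343, 0, 0.0], [0, 0, 0, 0.0073, 0.0343, 0, 0.0], [0, 0, 0, 0.0073, 0.0343, 0, 0.0], [0, 0, 0, 0.0073, 0.0343, 0, 0.0]])

```text
time_s: 7.58
ee_pos: [535.4, -195.1, 197.6]
orientation: [-0.0, 0.978, -0.21, -0.002]
ft_force: [0.1, 0.2, -1.8]
gripper_width: 0.27
```

Request:
arm_command(moves=[[0, 0, -5.27, 0, 0, 0.02, 0.0], [0, 0, -5.27, 0, 0, 0.03, 0.0], [0, 0, -5.27, 0, 0, 0.03, 0.0], [0, 0, 0, 0, 0, 0.02, 0.0], [0, 0, 0, 0, 0, 0.0, 0.0], [0, 0, 0, 0, 0, 0, 0.0]])

```text
time_s: 8.08
ee_pos: [535.7, -193.5, 97.5]
orientation: [-0.0, 0.997, -0.074, -0.002]
ft_force: [0.7, 0.1, -1.7]
gripper_width: 0.267
```

```bash
python3 - <<'E'
from h import *
s=get_obs(); im=cam('wrist'); print(s['time_s'],s['ee_pos'],s['orientation'],s['joints'],s['ft_force'],s['moment'],s['gripper_width']); W=cloud(im); save(im,'w4.png'); np.savez('w4.npz',W=W,p=im['pixels'])
held(W,im['pixels'],s)
o=masks(im['pixels'])['orange']&(abs(W[...,2]-29)<6); print('stone pts',o.sum(),np.nanmedian(W[o][:,2]),rect(W[o]))
im=cam('top');W=cloud(im); stonefit(W,im['pixels'])
E
```

```text
8.0833 [ 535.69934527 -193.4845329    97.53067613] [-4.90560346e-04  9.97257094e-01 -7.39779040e-02 -2.30595545e-03] [ 0.31220874  0.61862083 -0.09521656  2.06665424  0.12245046  0.46618841
 -1.59408221] [ 0.70455825  0.13528368 -1.65293466] [-0.00616516  0.04154081  0.01385138] 0.266925651388143
head tool pts 5924 [[-13.4, -10.4, -15.5], [2.9, 0.5, -14.4], [15.0, 11.8, -9.0]]
20 1317 y [-7.8 11.9] z -6.5
30 1665 y [-6.8 11.7] z -6.4
40 1670 y [-5.6 11.8] z -6.4
50 1673 y [-4.6 11.8] z -6.4
60 1680 y [-3.5 11.8] z -6.3
70 1659 y [-2.2 11.9] z -6.4
80 1661 y [-1.2 11.9] z -6.3
90 1649 y [ 0.1 11.9] z -6.3
100 1600 y [ 1.2 11.9] z -6.3
110 519 y [ 1.8 11.9] z -6.2
stone pts 13956 28.550405948913422 [ 561.7 -213.8  213.9   94.7   14. ]
stone 729 28.40065304305267 [ 616.5 -194.6  164.4   47.5  -17.3]
```

Request:
arm_command(moves=[[0, 0, 0, 0, 0, 0.02, 0.0], [0, 0, 0, 0, 0, 0.015, 0.0], [0, 0, 0, 0, 0, 0.009, 0.0], [0, 0, 0, 0, 0, 0, 0.0]])

```text
time_s: 8.52
ee_pos: [536.9, -193.7, 54.8]
orientation: [-0.0, 0.997, -0.074, -0.0]
ft_force: [0.6, -0.7, -1.8]
gripper_width: 0.269
```

Request:
arm_command(moves=[[0, 0, 0, 0, 0, 0.001, 0.0], [0, 0, 0, 0, 0, 0.001, 0.0], [0, 0, 0, 0, 0, 0.001, 0.0], [0, 0, 0, 0, 0, 0, 0.0]])

```text
time_s: 8.85
ee_pos: [537.4, -194.0, 52.8]
orientation: [0.0, 0.997, -0.074, 0.0]
ft_force: [-0.8, -0.0, -1.0]
gripper_width: 0.272
```

Request:
arm_command(moves=[[0, 0, 0, 0, 0, 0.001, 0.0], [0, 0, 0, 0, 0, 0.001, 0.0], [0, 0, 0, 0, 0, 0, 0.0]])

```text
time_s: 9.1
ee_pos: [537.1, -193.9, 50.2]
orientation: [0.0, 0.997, -0.074, -0.0]
ft_force: [-0.1, 0.8, -1.1]
gripper_width: 0.266
```

Request:
arm_command(moves=[[0, 0, 0, 0, 0, 0.001, 0.0], [0, 0, 0, 0, 0, 0, 0.0]])

```text
time_s: 9.27
ee_pos: [537.0, -193.9, 49.1]
orientation: [-0.0, 0.997, -0.074, -0.0]
ft_force: [-0.2, -0.5, -2.1]
gripper_width: 0.269
```

Request:
arm_command(moves=[[0, 0, 0, 0, 0, 0.001, 0.0], [0, 0, 0, 0, 0, 0, 0.0]])

```text
time_s: 9.43
ee_pos: [537.0, -193.9, 48.1]
orientation: [-0.0, 0.997, -0.074, -0.0]
ft_force: [0.1, -0.0, -1.7]
gripper_width: 0.266
```

Request:
arm_command(moves=[[0, 0, 0, 0, 0, 0.0007, 0.0], [0, 0, 0, 0, 0, 0, 0.0]])

```text
time_s: 9.6
ee_pos: [537.0, -193.9, 47.4]
orientation: [-0.0, 0.997, -0.074, -0.0]
ft_force: [-0.0, 0.9, -2.4]
gripper_width: 0.269
```

Request:
arm_command(moves=[[0, 0, 0, 0, 0, 0.0007, 0.0], [0, 0, 0, 0, 0, 0, 0.0]])

```text
time_s: 9.77
ee_pos: [537.1, -193.9, 46.8]
orientation: [0.0, 0.997, -0.074, -0.0]
ft_force: [-0.2, 0.3, -1.9]
gripper_width: 0.267
```

Request:
arm_command(moves=[[0, 0, 0, 0, 0, 0.0007, 0.0], [0, 0, 0, 0, 0, 0, 0.0]])

```text
time_s: 9.93
ee_pos: [537.1, -193.9, 46.1]
orientation: [0.0, 0.997, -0.074, -0.0]
ft_force: [0.5, -0.0, -1.1]
gripper_width: 0.269
```

Request:
arm_command(moves=[[0, 0, 0, 0, 0, 0.0007, 0.0], [0, 0, 0, 0, 0, 0, 0.0]])

```text
time_s: 10.1
ee_pos: [537.1, -194.0, 46.1]
orientation: [0.0, 0.997, -0.074, 0.0]
ft_force: [-2.5, 1.0, 6.9]
gripper_width: 0.271
```

Request:
arm_command(moves=[[0, 0, 0, 0, 0, 0.0007, 0.0], [0, 0, 0, 0, 0, 0, 0.0]])

```text
time_s: 10.27
ee_pos: [537.1, -193.9, 46.0]
orientation: [0.0, 0.997, -0.074, 0.0]
ft_force: [-3.5, 1.5, 15.5]
gripper_width: 0.268
```

Request:
arm_command(moves=[[0, 0, 0, 0, 0, 0.0007, 0.0], [0, 0, 0, 0, 0, 0, 0.0]])

```text
time_s: 10.43
ee_pos: [537.1, -193.9, 46.0]
orientation: [0.0, 0.997, -0.074, 0.001]
ft_force: [-5.8, 2.4, 24.4]
gripper_width: 0.27
```

Request:
arm_command(moves=[[0, 0, 0, 0.003, 0, 0, 0.0], [0, 0, 0, 0.005, 0, 0, 0.0], [0, 0, 0, 0.005, 0, 0, 0.0], [0, 0, 0, 0.005, 0, 0, 0.0], [0, 0, 0, 0.005, 0, 0, 0.0], [0, 0, 0, 0.005, 0, 0, 0.0]])

```text
time_s: 10.93
ee_pos: [558.8, -197.8, 45.9]
orientation: [0.0, 0.997, -0.074, -0.005]
ft_force: [-22.4, 4.3, 37.9]
gripper_width: 0.271
```

Request:
arm_command(moves=[[0, 0, 0, 0.005, 0, 0, 0.0], [0, 0, 0, 0.005, 0, 0, 0.0], [0, 0, 0, 0.005, 0, 0, 0.0], [0, 0, 0, 0.005, 0, 0, 0.0], [0, 0, 0, 0.005, 0, 0, 0.0]])

```text
time_s: 11.35
ee_pos: [584.4, -201.6, 45.9]
orientation: [0.0, 0.997, -0.074, -0.004]
ft_force: [-19.4, 2.8, 33.4]
gripper_width: 0.272
```

Request:
arm_command(moves=[[0, 0, 0, 0.005, 0, 0, 0.0], [0, 0, 0, 0.005, 0, 0, 0.0], [0, 0, 0, 0.005, 0, 0, 0.0], [0, 0, 0, 0.005, 0, 0, 0.0], [0, 0, 0, 0.005, 0, 0, 0.0], [0, 0, 0, 0.005, 0, 0, 0.0], [0, 0, 0, 0.005, 0, 0, 0.0], [0, 0, 0, 0, 0, 0, 0.0]])

```text
time_s: 12.02
ee_pos: [621.6, -207.0, 45.9]
orientation: [0.0, 0.997, -0.074, -0.002]
ft_force: [-12.2, 1.7, 24.3]
gripper_width: 0.265
```

```bash
python3 - <<'E'
from h import *
s=get_obs(); im=cam('wrist'); print(s['time_s'],s['ee_pos'],s['orientation'],s['joints'],s['ft_force'],s['moment']); W=cloud(im); save(im,'w5.png'); np.savez('w5.npz',W=W,p=im['pixels'])
held(W,im['pixels'],s)
c,t=np.array([612.8,-206]),np.radians(-8.4)
p=s['ee_pos'][:2]-c; print('TCP in stone',p@[np.cos(t),np.sin(t)],p@[-np.sin(t),np.cos(t)])
E
```

```text
12.0167 [ 621.58478085 -207.0087271    45.89803012] [ 2.28486632e-04  9.97250757e-01 -7.40608168e-02 -2.42302511e-03] [ 0.28878868  0.76175164 -0.08480942  1.88720145  0.12419607  0.5024222
 -1.60096272] [-12.23866322   1.74267145  24.28455678] [ 0.42558697  2.5597734  -0.03936428]
head tool pts 5875 [[-13.3, -10.4, -15.7], [2.9, 0.5, -14.5], [14.8, 11.8, -8.9]]
20 2516 y [-22.   23.3] z -5.8
30 3296 y [-22.1  23.3] z -5.5
40 3477 y [-22.2  23.2] z 16.1
50 3679 y [-22.2  23.2] z 16.2
60 3863 y [-22.3  23.1] z 16.3
70 3153 y [-21.6  22.6] z -6.0
80 1685 y [-1.1 12. ] z -7.0
90 1651 y [ 0.1 12. ] z -7.1
100 1622 y [ 1.2 12. ] z -7.1
110 490 y [ 2.1 12.1] z -7.1
TCP in stone 8.837898557300715 0.28540157892829676
```

Request:
arm_command(moves=[[0, 0, 0, 0, 0, -0.014, 0.0], [0, 0, 0, 0, 0, -0.04, 0.0], [0, 0, 0, 0, 0, -0.04, 0.0], [0, 0, 0, -0.021, -0.0316, 0, 0.0], [0, 0, 0, -0.021, -0.0316, 0, 0.0], [0, 0, 0, -0.021, -0.0316, 0, 0.0], [0, 0, 0, -0.021, -0.0316, 0, 0.0], [0, 0, 0, -0.021, -0.0316, 0, 0.0], [0, 0, 0, -0.021, -0.0316, 0, 0.0], [0, 0, 0, -0.021, -0.0316, 0, 0.0]])

```text
time_s: 12.9
ee_pos: [510.5, 35.0, 138.5]
orientation: [-0.0, 0.997, -0.074, 0.0]
ft_force: [1.0, 0.8, -2.7]
gripper_width: 0.272
```

Request:
arm_command(moves=[[0, 0, 0, -0.021, -0.0316, 0, 0.0], [0, 0, 0, -0.021, -0.0316, 0, 0.0], [0, 0, 0, -0.021, -0.0316, 0, 0.0], [0, 0, 0, -0.021, -0.0316, 0, 0.0], [0, 0, 0, -0.021, -0.0316, 0, 0.0], [0, 0, -6.0, 0, 0, 0, 0.0], [0, 0, -6.0, 0, 0, 0, 0.0], [0, 0, -5.9, 0, 0, 0, 0.0], [0, 0, 0, 0, 0, 0, 0.0], [0, 0, 0, 0, 0, 0, 0.0]])

```text
time_s: 13.73
ee_pos: [430.8, 205.3, 138.3]
orientation: [-0.0, 0.997, 0.081, 0.0]
ft_force: [-0.7, 0.1, -1.2]
gripper_width: 0.274
```

```bash
python3 - <<'E'
from h import *
s=get_obs(); im=cam('wrist'); print(s['time_s'],s['ee_pos'],s['orientation'],s['joints'],s['ft_force'],s['moment']); W=cloud(im); save(im,'w6.png'); np.savez('w6.npz',W=W,p=im['pixels'])
held(W,im['pixels'],s); clampfit(W,im['pixels'])
for n in ['top','scene']:
    i=cam(n); print(n); clampfit(cloud(i),i['pixels'])
E
```

```text
13.7333 [430.78237893 205.3190597  138.27766372] [-2.35789844e-04  9.96737508e-01  8.07109997e-02  1.41197999e-04] [-0.47692082  0.47642891 -0.11921072  2.24738397  0.1324363   0.42348675
 -2.11299024] [-0.72154025  0.12926742 -1.17653156] [ 0.01793178  0.11558628 -0.01212891]
head tool pts 5935 [[-13.4, -10.4, -15.8], [2.8, 0.5, -14.5], [14.6, 12.0, -8.6]]
20 1338 y [-7.7 11.8] z -6.7
30 1659 y [-6.6 11.9] z -6.7
40 1672 y [-5.6 11.7] z -6.8
50 1687 y [-4.5 11.9] z -6.8
60 1675 y [-3.2 11.9] z -6.8
70 1694 y [-2.2 11.9] z -6.8
80 1683 y [-0.9 11.9] z -6.9
90 1648 y [ 0.  11.9] z -6.9
100 1615 y [ 1.2 12. ] z -6.9
110 451 y [ 1.8 12.1] z -6.8
right plate 10547 z 8.5 [551.5 208.7  94.2  52.1 -80.5]
left fence 305 z 31.7 [547.2 342.3  12.4   5.9 -71.4]
left plate 15115 z 8.6 [523.4 375.2  95.1  62.1 -84.8]
top
right fence 124 z 32.0 [625.2 186.1  89.4  10.8   9.3]
right dietop 174 z 57.4 [623.5 210.3  36.9  30.   11.6]
right plate 990 z 8.6 [598.9 217.2 150.8 123.9  -1. ]
left fence 141 z 31.8 [590.9 346.5  89.6  12.1   5.5]
left dietop 176 z 58.1 [600.4 373.7  36.5  30.5 -84.2]
left plate 1193 z 8.4 [561.1 377.6 153.1  96.6   5.1]
scene
right fence 99 z 33.7 [623.2 186.1  86.4  13.6   7.5]
right dietop 227 z 60.2 [622.5 210.1  37.1  32.9  11.9]
right plate 1386 z 10.7 [587.7 192.3 172.8 141.4   9.2]
left fence 150 z 33.7 [570.8 346.4  51.6  12.5   6.2]
left dietop 299 z 60.3 [599.4 373.4  38.7  31.1 -83. ]
left plate 1978 z 10.6 [573.4 374.5 179.  106.6   5.6]
```

View pics/w6.png

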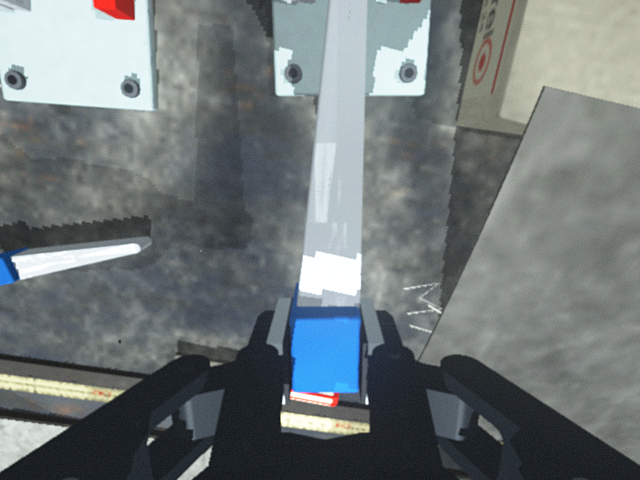

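Request:
arm_command(moves=[[0, 0, 0, 0, 0, 0.03, 0.0], [0, 0, 0, 0, 0, 0.03, 0.0], [0, 0, 0, 0, 0, 0.025, 0.0], [0, 0, 0, 0, 0, 0.015, 0.0], [0, 0, 0, 0, 0, 0.008, 0.0], [0, 0, 0, 0, 0, 0, 0.0], [0, 0, 0, 0, 0, 0, 0.0]])

```text
time_s: 14.47
ee_pos: [430.7, 205.2, 30.2]
orientation: [0.0, 0.997, 0.082, -0.0]
ft_force: [-0.3, 0.3, -1.7]
gripper_width: 0.27
```

Request:
arm_command(moves=[[0, 0, 0, 0, 0, 0.001, 0.0], [0, 0, 0, 0, 0, 0.0, 0.0]])

```text
time_s: 14.63
ee_pos: [431.2, 205.5, 30.0]
orientation: [-0.0, 0.997, 0.082, 0.001]
ft_force: [-0.1, -0.1, -0.7]
gripper_width: 0.267
```

Request:
arm_command(moves=[[0, 0, 0, 0, 0, 0.001, 0.0], [0, 0, 0, 0.003, 0, 0.0005, 0.0], [0, 0, 0, 0.006, 0, 0, 0.0], [0, 0, 0, 0.006, 0, 0, 0.0], [0, 0, 0, 0.006, 0, 0, 0.0], [0, 0, 0, 0.006, 0, 0, 0.0], [0, 0, 0, 0, 0, 0, 0.0]])

```text
time_s: 15.22
ee_pos: [459.1, 210.1, 27.6]
orientation: [-0.0, 0.997, 0.082, 0.001]
ft_force: [0.6, 0.6, -2.1]
gripper_width: 0.266
```

Request:
arm_command(moves=[[0, 0, 0, 0.005, 0, 0, 0.0], [0, 0, 0, 0.005, 0, 0, 0.0], [0, 0, 0, 0.005, 0, 0, 0.0], [0, 0, 0, 0.005, 0, 0, 0.0], [0, 0, 0, 0, 0, 0, 0.0]])

```text
time_s: 15.63
ee_pos: [478.3, 213.3, 27.6]
orientation: [-0.0, 0.997, 0.082, 0.001]
ft_force: [0.2, -1.0, -1.6]
gripper_width: 0.27
```

```bash
cat >> h.py <<'E'
C1=np.array([594.9,215.8]); CY=np.radians(9.4)
def inclamp(P):
    d=np.asarray(P)[...,:2]-C1; c,s=np.cos(CY),np.sin(CY)
    return np.stack([d[...,0]*c+d[...,1]*s,-d[...,0]*s+d[...,1]*c],-1)
def status():
    s=get_obs(); t=inclamp(s['ee_pos']); print('t',s['time_s'],'TCP clamp',t.round(1),'wedge',(t+[50.7,-.9]).round(1),'z',round(s['ee_pos'][2],1),'yaw',np.degrees(2*np.arctan2(s['orientation'][2],s['orientation'][1])).round(2),'F',(quat([np.cos(CY/2),0,0,np.sin(CY/2)]).T@s['ft_force']).round(1)); return s
E
python3 - <<'E'
from h import *
s=status(); im=cam('wrist'); W=cloud(im); save(im,'w7.png'); np.savez('w7.npz',W=W,p=im['pixels'])
held(W,im['pixels'],s)
m=masks(im['pixels']); z=W[...,2]; C=inclamp(W)
f=m['red']&(abs(z-33)<5); print('fence',f.sum(),rect(C[f]) if f.sum()>10 else '')
d=(z>53)&(z<64)&(abs(C[...,0]-25)<40)&(abs(C[...,1]+10)<30); print('die',d.sum(),rect(C[d]) if d.sum()>10 else '')
r=(z>29)&(z<37)&(abs(C[...,0]-25)<60)&(C[...,1]>12)&(C[...,1]<50)
for b in range(-20,75,10):
    k=r&(abs(C[...,0]-b)<3); 
    if k.sum()>4: print('rail',b,np.percentile(C[k][:,1],[3,97]).round(1))
E
```

```text
t 15.6333 TCP clamp [-115.4   16.6] wedge [-64.7  15.7] z 27.6 yaw 9.43 F [ 0.  -1.  -1.6]
head tool pts 5830 [[-13.6, -10.5, -15.8], [2.9, 0.5, -14.5], [14.6, 12.1, -8.4]]
20 1329 y [-7.7 11.8] z -6.7
30 1666 y [-6.6 11.8] z -6.7
40 1684 y [-5.6 11.8] z -6.7
50 4096 y [-26.6  32.1] z 18.2
60 4697 y [-26.9  32.1] z 17.9
70 4853 y [-26.7  32.1] z 18.6
80 5219 y [-26.7  32.3] z 18.6
90 5363 y [-26.8  32.2] z 18.7
100 7131 y [-26.1  31.6] z -4.0
110 3807 y [-27.7  33.2] z 18.5
120 11 y [-28.8  30.3] z 19.8
fence 1611 [-13.2 -33.7  14.1  12.7  -0.7]
die 0 
rail -20 [12.5 37.1]
rail -10 [12.6 37.3]
```

View pics/w7.png

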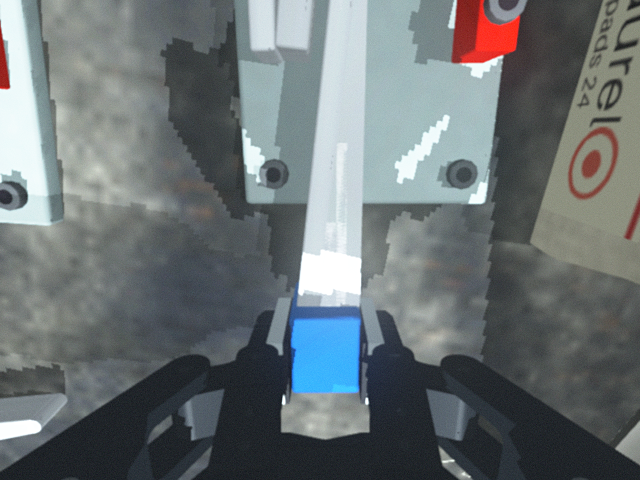

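Request:
arm_command(moves=[[0, 0, 0, 0.004, 0, 0, 0.0], [0, 0, 0, 0.004, 0, 0, 0.0], [0, 0, 0, 0.004, 0, 0, 0.0], [0, 0, 0, 0.004, 0, 0, 0.0], [0, 0, 0, 0.004, 0, 0, 0.0], [0, 0, 0, 0, 0, 0, 0.0]])

```text
time_s: 16.18
ee_pos: [497.8, 216.6, 27.6]
orientation: [-0.0, 0.997, 0.082, 0.001]
ft_force: [1.1, -0.0, -1.8]
gripper_width: 0.269
```

Request:
arm_command(moves=[[0, 0, 0, 0.003, 0.0, 0, 0.0], [0, 0, 0, 0.003, 0.0, 0, 0.0], [0, 0, 0, 0.003, 0.0003, 0, 0.0], [0, 0, 0, 0, 0, 0, 0.0]])

```text
time_s: 16.52
ee_pos: [506.4, 217.6, 27.6]
orientation: [-0.0, 0.997, 0.082, 0.0]
ft_force: [0.4, 0.0, -1.7]
gripper_width: 0.274
```

```bash
python3 -c "
from h import *
status()"
```

```text
t 16.5167 TCP clamp [-87.1  16.3] wedge [-36.4  15.4] z 27.6 yaw 9.44 F [ 0.4 -0.  -1.7]
```

Request:
arm_command(moves=[[0, 0, 0, 0.003, 0.0003, 0, 0.0], [0, 0, 0, 0.003, 0.0004, 0, 0.0], [0, 0, 0, 0, 0, 0, 0.0]])

```text
time_s: 16.77
ee_pos: [512.4, 217.8, 27.6]
orientation: [-0.0, 0.997, 0.082, 0.0]
ft_force: [0.4, 0.3, -1.0]
gripper_width: 0.271
```

Request:
arm_command(moves=[[0, 0, 0, 0.003, 0.0004, 0, 0.0], [0, 0, 0, 0.003, 0.0003, 0, 0.0], [0, 0, 0, 0, 0, 0, 0.0]])

```text
time_s: 17.02
ee_pos: [518.5, 218.1, 27.6]
orientation: [-0.0, 0.997, 0.082, 0.0]
ft_force: [-0.7, 1.2, -2.3]
gripper_width: 0.271
```

```bash
cat >> h.py <<'E'
def die():
    for n in ['top','scene']:
        i=cam(n); W=cloud(i); z=W[...,2]; C=inclamp(W)
        d=(z>53)&(z<64)&(abs(C[...,0]-30)<40)&(C[...,1]>-36)&(C[...,1]<18)
        print(n,'die1 clamp',rect(C[d]))
E
python3 -c "
from h import *
status(); die()"
```

```text
t 17.0167 TCP clamp [-75.   14.8] wedge [-24.3  13.9] z 27.6 yaw 9.43 F [-0.5  1.3 -2.3]
top die1 clamp [ 35.9 -17.9  41.6  16.7  43.7]
scene die1 clamp [ 27.1 -13.   36.6  33.3  -1.7]
```

Request:
arm_command(moves=[[0, 0, 0, 0.003, 0.0003, 0, 0.0], [0, 0, 0, 0.003, 0.0004, 0, 0.0], [0, 0, 0, 0, 0, 0, 0.0]])

```text
time_s: 17.37
ee_pos: [524.3, 218.6, 27.6]
orientation: [-0.0, 0.997, 0.082, 0.0]
ft_force: [-0.2, 0.3, -2.7]
gripper_width: 0.27
```

Request:
arm_command(moves=[[0, 0, 0, 0.002, 0.0002, 0, 0.0], [0, 0, 0, 0.002, 0.0002, 0, 0.0], [0, 0, 0, 0, 0, 0, 0.0]])

```text
time_s: 17.62
ee_pos: [527.9, 219.1, 27.5]
orientation: [-0.0, 0.997, 0.083, 0.0]
ft_force: [-1.5, 2.9, -3.2]
gripper_width: 0.271
```

```bash
python3 -c "
from h import *
status(); die()"
```

```text
t 17.6167 TCP clamp [-65.5  14.2] wedge [-14.8  13.3] z 27.5 yaw 9.48 F [-1.   3.1 -3.2]
top die1 clamp [ 38.1 -24.4  17.7   7.   30.2]
scene die1 clamp [ 27.3 -13.2  37.2  31.9   0.3]
```

Request:
arm_command(moves=[[0, 0, 0, 0.002, 0.0002, 0, 0.0], [0, 0, 0, 0.002, 0.0002, 0, 0.0], [0, 0, 0, 0, 0, 0, 0.0]])

```text
time_s: 17.97
ee_pos: [531.3, 219.5, 27.5]
orientation: [-0.0, 0.997, 0.083, -0.0]
ft_force: [-4.8, 3.7, -1.4]
gripper_width: 0.272
```

Request:
arm_command(moves=[[0, 0, 0, 0.002, 0.0002, 0, 0.0], [0, 0, 0, 0.001, 0.0001, 0, 0.0], [0, 0, 0, 0, 0, 0, 0.0]])

```text
time_s: 18.22
ee_pos: [531.8, 219.6, 27.2]
orientation: [0.0, 0.997, 0.083, -0.002]
ft_force: [-10.2, 5.3, 1.7]
gripper_width: 0.267
```

```bash
python3 -c "
from h import *
status(); die()"
```

```text
t 18.2167 TCP clamp [-61.6  14.1] wedge [-10.9  13.2] z 27.2 yaw 9.55 F [-9.2  6.9  1.7]
top die1 clamp [ 38.3 -26.2   7.8   2.3  15. ]
scene die1 clamp [ 28.8 -12.2  36.6  33.7   2.5]
```

Request:
arm_command(moves=[[0, 0, 0, 0.002, 0, 0, 0.0], [0, 0, 0, 0.001, 0, 0, 0.0], [0, 0, 0, 0, 0, 0, 0.0], [0, 0, 0, 0, 0, 0, 0.0]])

```text
time_s: 18.65
ee_pos: [532.6, 219.8, 26.9]
orientation: [0.001, 0.997, 0.083, -0.004]
ft_force: [-16.4, 5.1, 3.2]
gripper_width: 0.271
```

Request:
arm_command(moves=[[0, 0, 0, 0.002, 0, 0, 0.0], [0, 0, 0, 0.001, 0, 0, 0.0], [0, 0, 0, 0, 0, 0, 0.0], [0, 0, 0, 0, 0, 0, 0.0]])

```text
time_s: 18.98
ee_pos: [533.3, 220.0, 26.7]
orientation: [0.001, 0.996, 0.083, -0.006]
ft_force: [-21.9, 4.9, 5.6]
gripper_width: 0.27
```

```bash
python3 -c "
from h import *
status(); die()"
```

```text
t 18.9833 TCP clamp [-60.1  14.2] wedge [-9.4 13.3] z 26.7 yaw 9.58 F [-20.8   8.4   5.6]
top die1 clamp [ 41.2 -26.5   0.    0.    0. ]
scene die1 clamp [ 28.1 -12.6  36.3  31.8   2.5]
```

Request:
arm_command(moves=[[0, 0, 0, 0.002, -0.0003, 0, 0.0], [0, 0, 0, 0.002, -0.0003, 0, 0.0], [0, 0, 0, 0.001, 0, 0, 0.0], [0, 0, 0, 0, 0, 0, 0.0], [0, 0, 0, 0, 0, 0, 0.0]])

```text
time_s: 19.5
ee_pos: [534.5, 220.5, 26.1]
orientation: [0.002, 0.996, 0.084, -0.009]
ft_force: [-31.1, 4.8, 8.2]
gripper_width: 0.271
```

```bash
python3 - <<'E'
from h import *
s=status(); im=cam('wrist'); W=cloud(im); held(W,im['pixels'],s)
sc=cam('scene'); np.savez('s8.npz',W=cloud(sc),p=sc['pixels'])
a=cv2.resize(sc['pixels'][215:305,235:355],(720,540),interpolation=cv2.INTER_CUBIC)
a=cv2.resize(a,(400,300)); b=cv2.resize(im['pixels'],(400,300)); o=np.vstack([a,b])
cv2.imwrite('pics/c8.png',cv2.cvtColor(o,cv2.COLOR_RGB2BGR))
for n in('scene0','s8'):
    W=np.load(n+'.npz')['W']; C=inclamp(W); z=W[...,2]
    d=(z>57)&(z<64)&(abs(C[...,0]-30)<40)&(C[...,1]>-36)&(C[...,1]<14); P=C[d]
    print(n,d.sum(),P.mean(0),np.percentile(P,[3,97],axis=0).round(1).tolist(),rect(P))
E
```

```text
t 19.5 TCP clamp [-58.8  14.5] wedge [-8.1 13.6] z 26.1 yaw 9.6 F [-29.9   9.8   8.2]
head tool pts 5980 [[-14.6, -10.5, -15.8], [2.0, 0.5, -14.5], [14.3, 11.9, -8.2]]
20 3312 y [-29.2  32. ] z 16.6
30 4056 y [-29.5  32.4] z 16.3
40 4129 y [-29.5  32.5] z -6.8
50 5108 y [-29.  32.] z -7.0
60 5422 y [-29.1  32. ] z -7.3
70 4616 y [-29.5  12.8] z -7.8
80 4956 y [-29.5  12.8] z -7.9
90 5353 y [-29.5  12.9] z -8.2
100 5779 y [-29.4  12.9] z -8.3
110 1727 y [-31.1  11.9] z -8.1
scene0 188 [25.6513559 -7.6504007] [[9.8, -23.6], [41.4, 5.4]] [ 26.3 -10.5  34.8  33.2   3.4]
s8 181 [ 27.78660315 -10.88431964] [[12.5, -27.2], [44.6, 2.4]] [ 27.9 -12.5  36.2  30.4  -1.9]
```

View pics/c8.png

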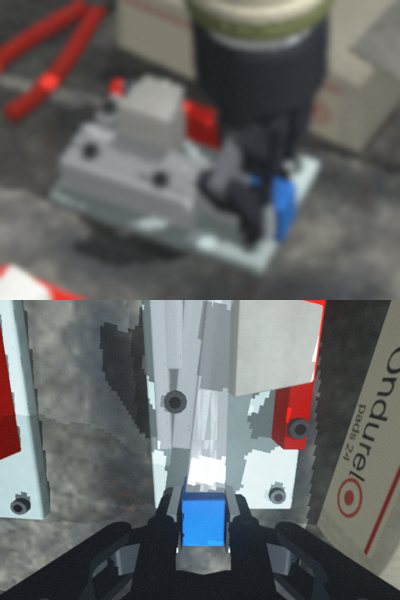

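```bash
python3 - <<'E'
from h import *
s=status(); print(s['moment']); im=cam('wrist'); W=cloud(im); C=inclamp(W); z=W[...,2]
d=(z>55)&(z<63)&(abs(C[...,0]-30)<40)&(C[...,1]>-36)&(C[...,1]<14); print('die',d.sum(),rect(C[d]))
f=masks(im['pixels'])['red']&(abs(z-33)<5); print('fence',rect(C[f]),np.median(z[f]))
# die left/right edges and heights by x bin; blade and rail
for b in range(-40,60,8):
    k=d&(abs(C[...,0]-b)<3); o=''
    if k.sum()>9: o+=' die %s'%np.percentile(C[k][:,1],[2,98]).round(1)
    k=f&(abs(C[...,0]-b)<3)
    if k.sum()>9: o+=' fence %s'%np.percentile(C[k][:,1],[2,98]).round(1)
    k=(z>28)&(z<37)&(abs(C[...,0]-b)<1.5)&(C[...,1]>-3)&(C[...,1]<45)
    if k.sum()>9:
        y=np.sort(C[k][:,1]); g=np.where(np.diff(y)>.8)[0]; o+=' mid y %s gaps %s zmed %.1f'%(y[[0,-1]].round(1),[(y[i].round(1),y[i+1].round(1)) for i in g],np.median(z[k]))
    print(b,o)
E
```

```text
t 19.6 TCP clamp [-58.7  14.5] wedge [-8.  13.6] z 26.1 yaw 9.61 F [-29.1   9.5   8.3]
[ 1.08276449  5.89738366 -0.32306835]
die 18665 [ 26.2 -13.   33.5  30.3  -0.1]
fence [ 14.8 -34.   69.1  12.9  -0.6] 32.48324812903452
-40  mid y [ 1.9 23.5] gaps [] zmed 32.7
-32  mid y [ 1.9 22.3] gaps [] zmed 32.7
-24  mid y [ 2.1 21.5] gaps [] zmed 32.7
-16  fence [-39.4 -28.6] mid y [ 2.  38.3] gaps [] zmed 32.6
-8  fence [-29.2 -27.6] mid y [ 1.9 38. ] gaps [] zmed 32.6
0  fence [-39.3 -27.8] mid y [ 1.9 38.1] gaps [] zmed 32.6
8  die [-6.2  2.1] fence [-39.3 -28.1] mid y [ 2.1 38. ] gaps [] zmed 32.7
16  die [-26.6   1.8] fence [-39.9 -34.8] mid y [ 1.9 38.2] gaps [(np.float64(26.7), np.float64(30.3))] zmed 32.6
24  die [-26.9   1.8] fence [-40. -39.] mid y [ 1.9 38. ] gaps [] zmed 32.6
32  die [-27.    1.7] fence [-39.8 -39.1] mid y [ 1.8 38.1] gaps [] zmed 32.6
40  die [-26.8   1.7] fence [-40.1 -38.8] mid y [ 1.8 38.1] gaps [] zmed 32.6
48  fence [-39.9 -31.3] mid y [ 2.  37.9] gaps [] zmed 32.5
56
```

Request:
arm_command(moves=[[0, 0, 0, 0.002, 0, 0, 0.0], [0, 0, 0, 0, 0, 0, 0.0], [0, 0, 0, 0, 0, 0, 0.0], [0, 0, 0, 0, 0, 0, 0.0], [0, 0, 0, 0, 0, 0, 0.0], [0, 0, 0, 0, 0, 0, 0.0], [0, 0, 0, 0, 0, 0, 0.0], [0, 0, 0, 0, 0, 0, 0.0], [0, 0, 0, 0, 0, 0, 0.0], [0, 0, 0, 0, 0, 0, 0.0]])

```text
time_s: 20.48
ee_pos: [534.8, 220.6, 26.0]
orientation: [0.003, 0.996, 0.084, -0.011]
ft_force: [-34.9, 4.0, 11.8]
gripper_width: 0.267
```

```bash
python3 - <<'E'
from h import *
s=status(); print(s['gripper_width'],s['orientation']); im=cam('wrist'); W=cloud(im); C=inclamp(W); z=W[...,2]
d=(z>55)&(z<63)&(abs(C[...,0]-30)<40)&(C[...,1]>-36)&(C[...,1]<14); print('die',rect(C[d]),np.median(z[d]))
held(W,im['pixels'],s)
i=cam('top'); clampfit(cloud(i),i['pixels'])
print(np.median(C[d],0)); status(); sign_off()
E
```

```text
t 20.4833 TCP clamp [-58.5  14.5] wedge [-7.8 13.6] z 26.0 yaw 9.66 F [-33.8   9.6  11.8]
0.26744561825305363 [ 0.00268269  0.99638648  0.08421059 -0.01074068]
die [ 26.3 -13.1  33.5  30.6   0.1] 58.48385673879125
head tool pts 5951 [[-14.6, -10.5, -15.8], [1.9, 0.5, -14.5], [14.1, 11.9, -8.1]]
20 3315 y [-29.2  32.1] z 16.4
30 4018 y [-29.4  32.4] z 16.1
40 4166 y [-29.4  32.4] z -7.0
50 5101 y [-28.9  32.1] z -7.2
60 5438 y [-29.  32.] z -7.6
70 4603 y [-29.4  12.9] z -8.1
80 4981 y [-29.4  12.9] z -8.3
90 5406 y [-29.3  13. ] z -8.6
100 5825 y [-29.2  13.1] z -8.8
110 1668 y [-31.   12.1] z -8.5
right fence 42 z 32.9 [652.4 190.7  37.3  10.2  10.3]
right plate 41 z 7.9 [655.4 177.6  70.4  33.2  72.6]
left fence 142 z 31.5 [590.2 347.1  89.6  12.5   5.2]
left dietop 175 z 58.1 [600.3 373.8  36.7  31.2 -88.1]
left plate 823 z 8.4 [577.3 382.9 184.8 122.  -10.8]
[ 28.38985473 -11.84403689]
t 20.5833 TCP clamp [-58.6  14.5] wedge [-7.9 13.6] z 26.0 yaw 9.66 F [-35.9   9.4  10.9]
the job is handed in; nothing more can be done
```

I rubbed the larger wedge along the stone, wedged it in beside die_1, and handed the job in at about 20.6 s with the arm still gripping and pushing. There is no verdict from the rig.

- **Stroke:** the wedge's origin went from about x = -27 to about +60 mm of the stone, within 1 mm of its centre line. The upward force on the tool read 24 to 38 N wherever I sampled it.
- **Fit:** I took the right-hand clamp as clamp_1, because its die stands with the 38 mm side along the clamp. The wedge slid in flat beside that die.
- **Last checks:** by the wrist camera, die_1 sits at y = -13.1 mm and is square to the fence within about 0.1°. The wedge is at x of about -8 mm with its sole on or close to the plate. The arm pushes it forward with about 35 N, and it was at rest.
- **Left alone:** the top camera found die_2 where it was, within about 0.4 mm. I kept the arm clear of the cup, tape measure and nut, but did not measure them again at the end.

**What disagreed:**
- die_1 stopped at x of about 28 mm, so it is flush on the fence but did not reach the end stop at 36 mm.
- The scene camera's fit of the die was rougher, giving y = -12.5 mm with ±2.5° of scatter. The top camera was blocked by the gripper.
- The tool leaned about 1.3° under the push, while the wedge itself stayed flat.

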